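# Hang the accessory caddy and press it to its mounting pad

### The job

Hang the white caddy by its blue handle on both prongs of the mounting bracket's hook and let go of it. Then be the technician's third hand: push on the caddy's near side so that its other side sits flat on the grey spring pad, with a steady force of about 12 newtons (never over 22), keep that up for a couple of seconds and finish while still pushing, so that it can be screwed on. Keep the caddy upright and leave the bottle, lens case and screwdriver where they are.

Things in the scene. Friction and masses are not known exactly. Their poses are not given: they have to be found in the camera images.
- caddy: Open white plastic caddy, 0.16 to 0.26 kg, on the table. Bin 84 mm deep (x), 124 wide (y), 80 high; its long x sides are flat and alike (either may go to the pad), with a blue stripe 60 mm up (good to push). Origin: centre of the underside, z up. Blue uprights outside the y sides (136 mm over all) carry a rigid handle bar along y over the bin's middle; under it a window 124 mm wide, 60 high.
- handle (a point): Centre of the caddy's straight blue handle bar, 10 mm by 10 mm in section, its underside 140 mm and its top 150 mm above the caddy's underside. Axes as the caddy's.
- bracket: White bracket fixed to the table: foot 130 by 150 mm, column 120 mm wide, 220 high, its front at x = +50 mm; before it a grey pad and above that a hook of two steel prongs. Origin: on the table below the resting pad's face; z up, -x is the front (the pad faces and the prongs point that way), y along the pad's width. With the bar 42 mm before its face the hung caddy touches the pad.
- hook (a point): Midway between the two prongs, at the height of their upper edge (200 mm), 55 mm in front of the resting pad: a good place for the middle of the bar's underside. Axes as the bracket's. The prongs are level, slick 8 mm round bars at y = -34 and +34 mm; 29 mm further to the front (-x) they turn up, the tips reaching 38 mm out and 17 mm up from here. Between them is free room for fingers.
- pad: Grey flat pad, 120 mm wide (y), 18 mm thick, from 55 to 140 mm above the table, facing the bracket's -x. It slides straight back along the bracket's +x against a spring. Origin: at table height below its face, moving with it.
- pad_face (a point): Point on the middle of the pad's face, 95 mm above the table; moves with the pad. Axes as the bracket's.
- travel (a joint): How far the pad is pushed back, m: 0 at rest, at most 0.020. Spring of 1.5 N per mm, no preload: 12 N is 0.008. A black pointer beside the pad, at bracket y = +80 mm, runs over a coloured strip: yellow below 8 N, green 8 to 16 N, red above.
- bottle: Bystander: round bottle of lens fluid with blue cap, 44 mm diameter, 115 mm high. Origin: centre of the underside.
- lens_case: Bystander: contact-lens case, two round screw-capped wells, one white and one green, 33 mm by 71 mm by 19 mm. Origin: centre of the underside.
- screwdriver: Bystander: orange-handled screwdriver lying on the table, 170 mm long along its x. Origin: centre of the underside.
Not all that is in view belongs to the job. What is meant by the caddy is not turquoise, and is the larger of those in its own colour.

How it is judged:
By the outcome, as a careful person would: the job done as asked, in the order asked, and still so for the second after the job is handed in, while the arm keeps its last pose, push and grip.
It also fails if it takes over 72 s, if anything falls off the work surface, if the arm or the gripper's body presses on something with over 40 N, if the wrist force passes 120 N, or if a joint passes its speed limit or range.

### The arm

A 6-joint arm with a two-finger parallel gripper is mounted at the origin on the work surface. World frame = base frame: x ahead of the robot, y to its left, z up, the work surface at z = 0. Lengths are in mm, angles in rad, forces in N, time in s.
With the tool pointing down it reaches from about 250 to 725 mm from the base axis. Payload 9.7 kg.
Tool frame: the origin (TCP) lies between the finger pads; the fingertips stand 25 mm ahead of it and the grasp point (between the pads) lies 6 mm ahead of it; z points along the fingers, y is the line along which they close (so a half turn about z gives the same grasp; the last joint's range is limited). The gripper opens to 85 mm and grips with 20 to 120 N. Pads are 22 mm wide; open, the fingers measure 114 mm over their backs; the gripper's body (76 mm by 85 mm) begins 54 mm behind the grasp point. The pads swing forward as they close: fully open they stand 13 mm farther back than shut.
Start: joints at [-1.173, 0.087, 0.176, 1.66, 0, 1.571], TCP at [213.062, -507.052, 256.284] pointing down, gripper open.
Joint ranges: [-3.13, 3.13], [-0.85, 1.81], [-1.15, 1.24], [-2.2, 2.28], [-1.44, 1.52], [-3.14, 3.14]. Speed limits (rad/s): [2.22, 2.22, 2.57, 3.14, 3.14, 3.14].

### API

Orientations are given as a unit quaternion [x, y, z, w].
In Python, from bench import bot gives the robot as it stands. Calls block until the motion is done:
- bot.goto(position, orientation): joint-space move of the TCP to a pose.
- bot.move_linear(position, ori=None, vel=150, max_force=None): straight line of the TCP; ori=None keeps the orientation; vel is the mean speed in mm/s. With max_force (N) it stops when the force on the tool has changed by that much, and returns True; else False.
- bot.set_joints(angles): joint-space move.
- bot.grip(opening, strength=None): opening from 0.0 (shut) to 1.0 (fully open); strength is the grip in N (None keeps the last); returns when the fingers have stopped.
- bot.sleep(seconds).
- bot.solve_ik(position, orientation): joint angles nearest the present ones, or None.
- bot.snapshot(name): name is "scene" or "top"; returns a dict with "img" (400x640x3 uint8, red, green, blue), "camera_matrix" (3x3 intrinsics, pixels), "view" (4x4, takes a point from world to camera coordinates). Camera axes: x right, y down, z forward; pixel columns grow to the right and rows downward; lengths in mm; the calibration is good to about 2 mm. A picture is of the moment at which its call begins. There is no depth.
A pose or a line that the arm cannot do raises bot.IKError and nothing moves.
- bot.hand_in(): hands the job in, once; it reports no verdict.
Trained networks look in the newest picture that a camera, given by its name, has taken for a name from the list of things; names that differ only in an ending like _2 or _b are one class to them, and where a whole thing is asked for, a point or a joint stands for the part that bears it (a point fixed in the world has none). Each returns a list of dicts, best first, with "p" (0 to 1); they miss things now and then, are a little off and sometimes report something else, mostly with a low value. They report only what shows in the picture. A call takes as long as a camera call. They do not tell look-alikes from the thing itself.
- bot.search_frame(label, camera): "box" ([centre column, centre row, width, height] in pixels, round what is visible of it).
- bot.outline_of(label, camera): "mask" (400x640 bool, what is visible of it) and "box" ([centre column, centre row, width, height] in pixels, round what is visible of it).
- bot.pinpoint(label, camera): "location" ([column, row] in pixels: a listed point, or the origin of a listed thing).
Readings, each from a call of its own:
- bot.current_time_s(): time.
- bot.current_joint_pos(): joint angles.
- bot.current_qd(): joint speeds.
- bot.current_joint_efforts(): joint torques, N m.
- bot.current_ee_pos(): TCP position.
- bot.current_orientation(): TCP orientation.
- bot.current_force(): force on the tool from outside, world axes, zero at the start.
- bot.current_moment(): the same for the moment, N m.
- bot.current_finger_gap(): opening from 0.0 (shut) to 1.0 (fully open).
Only numpy, scipy, OpenCV 4.12 (cv2) and the standard library are available. Lean on these libraries where they do the work, as an engineer would, in place of code of your own. Each camera call takes 0.05 s, during which the arm holds its last target. There are 200 camera calls.

## Working session

There is one attempt and no reset: what is moved stays moved. The work goes in short steps, each a Python script; the robot and the scene stay as the last script left them, time stands still between calls to the robot, and variables do not carry over. Pictures are saved under pics/ and viewed, on a budget of 10 in all, crops included, one or two more only if the job needs it, and the job is handed in when it is done.

```bash
mkdir -p pics; ls; cat > h.py <<'E'
from bench import bot
import numpy as np, cv2
def snap(c,name=None):
    s=bot.snapshot(c)
    if name: cv2.imwrite(f'pics/{name}.png',cv2.cvtColor(s['img'],cv2.COLOR_RGB2BGR))
    return s
def ray(s,px):
    K=np.array(s['camera_matrix']);V=np.array(s['view'])
    d=V[:3,:3].T@np.linalg.solve(K,[px[0],px[1],1.]);o=-V[:3,:3].T@V[:3,3]
    return o,d/np.linalg.norm(d)
def atz(s,px,z):
    o,d=ray(s,px);return o+d*(z-o[2])/d[2]
def proj(s,p):
    K=np.array(s['camera_matrix']);V=np.array(s['view'])
    c=V[:3,:3]@np.array(p,float)+V[:3,3];u=K@c;return u[:2]/u[2]
E
python3 - <<'E'
from h import *
S={c:snap(c,c+'0') for c in('scene','top')}
cv2.imwrite('pics/both0.png',cv2.resize(np.vstack([cv2.imread('pics/scene0.png'),cv2.imread('pics/top0.png')]),(480,600)))
for c in S:
    print(c,'cam at',ray(S[c],(320,200))[0].round())
    for l in('caddy','bracket','bottle','lens_case','screwdriver'):
        print(l,[(np.round(d['box']).tolist(),round(d['p'],2)) for d in bot.search_frame(l,c)])
    for l,z in(('caddy',0),('handle',145),('hook',200),('pad_face',95),('bracket',0),('bottle',0),('lens_case',0),('screwdriver',0)):
        print(l,[(np.round(d['location']).tolist(),round(d['p'],2),atz(S[c],d['location'],z).round().tolist()) for d in bot.pinpoint(l,c)])
E
```

```text
pics
scene cam at [1409. -177.  864.]
caddy [([191.0, 228.0, 62.0, 68.0], 0.94), ([254.0, 181.0, 29.0, 37.0], 0.89), ([254.0, 214.0, 42.0, 74.0], 0.83)]
bracket [([437.0, 199.0, 81.0, 104.0], 0.65)]
bottle [([375.0, 273.0, 20.0, 44.0], 0.76)]
lens_case [([359.0, 198.0, 22.0, 14.0], 0.72)]
screwdriver [([266.0, 315.0, 70.0, 28.0], 0.76), ([438.0, 200.0, 82.0, 102.0], 0.28)]
caddy [([194.0, 242.0], 0.91, [481.0, -407.0, -0.0]), ([252.0, 201.0], 0.9, [327.0, -251.0, -0.0]), ([252.0, 236.0], 0.84, [481.0, -254.0, 0.0]), ([428.0, 205.0], 0.65, [426.0, 262.0, 0.0])]
handle [([252.0, 191.0], 0.56, [468.0, -239.0, 145.0])]
hook [([418.0, 174.0], 0.92, [534.0, 174.0, 200.0])]
pad_face [([428.0, 204.0], 0.98, [531.0, 216.0, 95.0])]
bracket [([427.0, 231.0], 0.79, [535.0, 224.0, -0.0])]
bottle [([373.0, 290.0], 0.97, [713.0, 31.0, 0.0])]
lens_case [([358.0, 201.0], 0.71, [374.0, 61.0, 0.0]), ([270.0, 315.0], 0.35, [749.0, -217.0, 0.0])]
screwdriver [([269.0, 316.0], 0.69, [752.0, -219.0, 0.0])]
top cam at [ 441.  -72. 1090.]
caddy [([480.0, 212.0, 77.0, 52.0], 0.74), ([406.0, 283.0, 35.0, 46.0]
[... 270 characters left out ...]
.0, 110.0, 58.0, 18.0], 0.61)]
caddy [([402.0, 217.0], 0.97, [480.0, -237.0, 0.0]), ([470.0, 214.0], 0.83, [492.0, -408.0, 0.0]), ([403.0, 278.0], 0.7, [328.0, -239.0, 0.0])]
handle [([493.0, 210.0], 0.89, [494.0, -414.0, 145.0]), ([413.0, 282.0], 0.88, [334.0, -239.0, 145.0]), ([410.0, 215.0], 0.74, [481.0, -231.0, 145.0])]
hook [([230.0, 187.0], 0.78, [533.0, 156.0, 200.0])]
pad_face [([217.0, 191.0], 0.77, [534.0, 213.0, 95.0])]
bracket [([224.0, 192.0], 0.91, [540.0, 223.0, 0.0])]
bottle [([304.0, 130.0], 0.88, [705.0, 19.0, 0.0])]
lens_case [([285.0, 256.0], 0.87, [378.0, 61.0, 0.0]), ([226.0, 192.0], 0.72, [540.0, 218.0, 0.0])]
screwdriver [([399.0, 114.0], 0.85, [749.0, -228.0, 0.0])]
```

```bash
python3 - <<'E'
import cv2,numpy as np
a=cv2.imread('pics/scene0.png')[130:340,150:500];b=cv2.imread('pics/top0.png')[90:320,140:540]
a=cv2.resize(a,(500,300),interpolation=3);b=cv2.resize(b,(522,300),interpolation=3)
a=cv2.copyMakeBorder(a,0,0,0,22,0)
cv2.imwrite('pics/v1.png',np.vstack([a,b]))
E
```

```text
(no output)
```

View pics/v1.png

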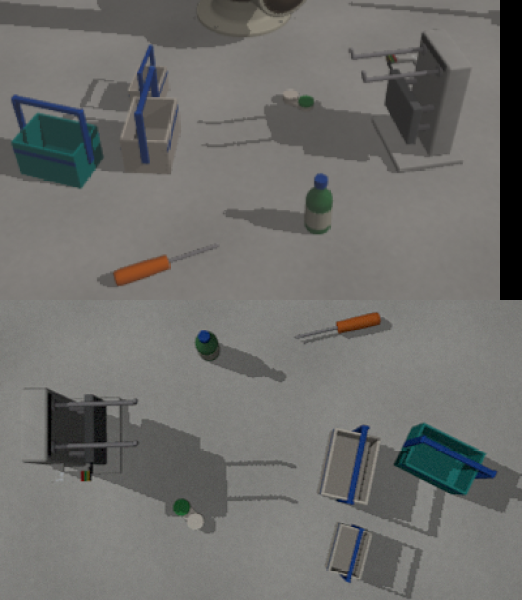

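Candidates: turquoise caddy (scene 191,228 / top 480,212), large white caddy (scene 254,214 / top 407,218) and small white caddy (scene 254,181 / top 406,283). The large white one fits, being white and the larger of the two. Next I fit poses and confirm it in an enlarged crop.

```bash
cat >> h.py <<'E'
from scipy.optimize import minimize
def box(x0,x1,y0,y1,z0,z1): return np.array([[x,y,z] for x in(x0,x1) for y in(y0,y1) for z in(z0,z1)],float)
CADDY=[box(-42,42,-62,62,0,80),box(-5,5,-68,-62,0,150),box(-5,5,62,68,0,150),box(-5,5,-68,68,140,150)]
def place(P,x,y,a,z=0):
    c,s=np.cos(a),np.sin(a);return P@np.array([[c,-s,0],[s,c,0],[0,0,1]]).T+[x,y,z]
def sil(s,parts,pose,k=4):
    m=np.zeros((400*k,640*k),np.uint8)
    for P in parts:
        q=np.array([proj(s,p) for p in place(P,*pose)])
        cv2.fillConvexPoly(m,cv2.convexHull(((q+.5)*k*16).round().astype(np.int32)),1,shift=4)
    return cv2.resize(m.astype(np.float32),(640,400),interpolation=cv2.INTER_AREA)
def fit(views,parts,p0,sc=(15,15,.15)):
    p0=np.array(p0,float);sc=np.array(sc)
    f=lambda u:sum(1-np.minimum(m,r).sum()/np.maximum(m,r).sum() for s,m in views for r in[sil(s,parts,p0+u*sc)])
    best=min((minimize(f,i,method='Nelder-Mead',options=dict(initial_simplex=np.vstack([i,np.array(i)+np.eye(3)]),xatol=.01,fatol=1e-4,maxiter=150)) for i in([0,0,0],[0,0,1.5],[0,0,-1.5])),key=lambda r:r.fun)
    return p0+best.x*sc,best.fun
E
python3 - <<'E'
from h import *
S={};V=[]
for c,t in(('scene',(254,214)),('top',(407,218))):
    S[c]=snap(c)
    o=min(bot.outline_of('caddy',c),key=lambda d:np.hypot(*(np.array(d['box'][:2])-t)))
    print(c,np.round(o['box']),o['mask'].sum());V.append((S[c],o['mask'].astype(np.float32)))
    for l in('hook','pad_face','bracket'): print(l,[(np.round(d['location'],1).tolist(),round(d['p'],2)) for d in bot.pinpoint(l,c)][:1])
for v in(V,V[:1],V[1:]):
    p,f=fit(v,CADDY,(481,-242,0));print('fit',p.round(3),round(f,3))
    if v is V: P=p
ims=[]
for c,(x0,y0,w,h) in(('scene',(225,155,60,100)),('top',(375,180,60,130))):
    im=cv2.cvtColor(S[c]['img'],cv2.COLOR_RGB2BGR);k=4
    cr=cv2.resize(im[y0:y0+h,x0:x0+w],None,fx=k,fy=k,interpolation=3)
    for B in CADDY[:1]+CADDY[3:]:
        for q in place(B,*P): u=(proj(S[c],q)-[x0,y0]+.5)*k;cv2.circle(cr,tuple(int(v) for v in u),2,(0,0,255),-1)
    ims.append(cv2.copyMakeBorder(cr,0,520-h*k,0,0,0))
    x0,y0,w,h=((385,140,105,120) if c=='scene' else (145,145,105,120));k=5 if 0 else 2.4
    ims
cv2.imwrite('pics/v2.png',np.hstack(ims))
a=S['scene']['img'][140:260,385:485,::-1];b=S['top']['img'][145:240,145:260,::-1]
a=cv2.resize(a,None,fx=4,fy=4,interpolation=3);b=cv2.resize(b,None,fx=3.4,fy=3.4,interpolation=3)
b=cv2.copyMakeBorder(b,0,a.shape[0]-b.shape[0],0,0,0)
cv2.imwrite('pics/v3.png',np.hstack([a,b]))
E
```

```text
scene [254. 211.  43.  73.] 2025
hook [([414.2, 172.9], 0.84)]
pad_face [([427.5, 202.4], 0.76)]
bracket [([425.8, 231.5], 0.96)]
top [407. 217.  50.  62.] 2247
hook [([229.8, 182.2], 0.77)]
pad_face [([218.0, 190.9], 0.56)]
bracket [([226.1, 191.0], 0.96)]
fit [ 478.956 -238.777   -1.772] 0.116
fit [ 474.892 -239.128    1.378] 0.065
fit [ 479.354 -238.562   -1.775] 0.039
```

View pics/v2.png

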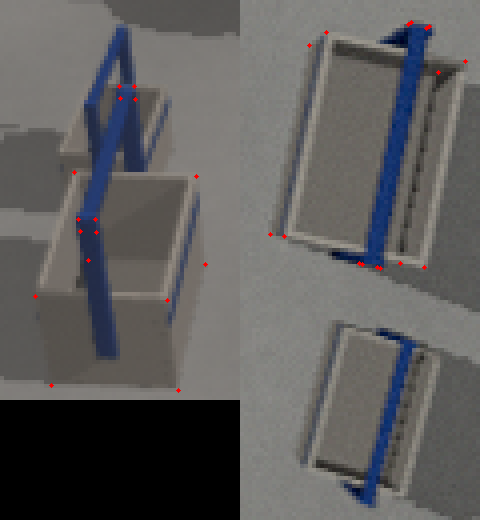

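View pics/v3.png

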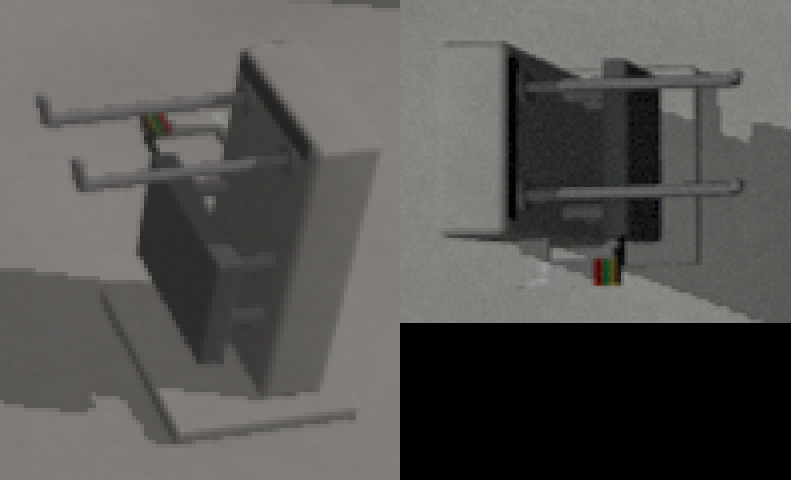

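v2 confirms the target: the lower large white caddy in the top crop is at full-size pixel 407,218, bigger than the white one below it, and the fit dots sit on its rim and bar. v3 shows the prongs pointing left in the scene view and right (world −y) in the top view. Now I fit the bracket pose from prong, column and pad edges and check reach.

```bash
cat >> h.py <<'E'
from scipy.spatial.transform import Rotation as R
def down(yaw): # tool z down, tool y axis at world angle yaw
    y=np.array([np.cos(yaw),np.sin(yaw),0]);z=np.array([0,0,-1.]);return R.from_matrix(np.c_[np.cross(y,z),y,z]).as_quat()
E
cat > b.py <<'E'
from h import *
from scipy.optimize import least_squares
S={c:bot.snapshot(c) for c in('scene','top')}
T=lambda X,Y:('top',np.array([(X-400)/3.4+144.5,Y/3.4+144.5]));C=lambda X,Y:('scene',np.array([X/4+384.5,Y/4+139.5]))
pts=[(T(503,42),(50,-60,220)),(T(503,235),(50,60,220)),(C(318,155),(50,-60,220)),(C(243,48),(50,60,220)),
 (C(157,152),(0,60,140)),(C(138,255),(0,60,55)),(C(203,362),(0,-60,55)),
 (T(660,77),(0,-60,140)),(T(660,241),(0,60,140))]
lin=[(T(530,87),-34),(T(720,80),-34),(T(530,193),34),(T(720,187),34),(C(85,187),-34),(C(285,162),-34),(C(48,122),34),(C(235,100),34)]
W=lambda p,q:place(np.array([q],float),*p)[0]
def f(p):
    r=[proj(S[c],W(p,q))-u for (c,u),q in pts]
    for (c,u),y in lin:
        a=proj(S[c],W(p,(-80,y,196)));b=proj(S[c],W(p,(30,y,196)));d=(b-a)/np.linalg.norm(b-a);r.append([d[0]*(u-a)[1]-d[1]*(u-a)[0]])
    return np.concatenate(r)
r=least_squares(f,(535,220,1.57),x_scale=(1,1,.01),loss='soft_l1');print(r.x);print(f(r.x).round(1))
h=W(r.x,(-55,0,200));print('hook',h,[proj(S[c],h).round(1) for c in S],'nets (414.2,172.9)/(229.8,182.2)')
n=r.x[2]
print('grasp ik',bot.solve_ik([479,-239,151],down(-1.772)),bot.solve_ik([479,-239,151],down(1.37)))
for y in(n,n+np.pi): print('hang',bot.solve_ik(h+[0,0,11],down(y)),bot.solve_ik(h+[0,0,60],down(y)))
zt=np.array([np.cos(n),np.sin(n),0])
for t in(0,.2,.4,.6):
  for ro in range(4):
    z=zt*np.cos(t)-np.array([0,0,np.sin(t)]);y0=np.cross(z,[0,0,1]);y0/=np.linalg.norm(y0)
    M=R.from_rotvec(z*ro*np.pi/2).as_matrix()@np.c_[np.cross(y0,z),y0,z]
    p=W(r.x,(-84,0,120))-z*25
    q=[bot.solve_ik(p-zt*d,R.from_matrix(M).as_quat()) for d in(-8,0,60)]
    print(t,ro,[None if a is None else np.round(a,2).tolist() for a in q])
E
python3 b.py
```

```text
[535.16456976 215.23428184   1.61432744]
[  0.6  -0.5   0.5   0.2   0.5  -0.3  -0.2  -0.7  -1.1   0.6  -0.1  -0.5
  -0.5   1.8 -10.3  -5.3 -10.1  -0.7   0.1   0.4   0.7   0.8   0.    0.
  -0.2  -0.2]
hook [537.55802516 160.28638496 200.        ] [array([413. , 175.3]), array([228.2, 184.4])] nets (414.2,172.9)/(229.8,182.2)
grasp ik [-0.46281219  0.0377092  -0.07889297  1.45419416  0.          2.87998414] [-0.46281219  0.0377092  -0.07889297  1.45419416  0.         -0.26201586]
hang [0.28978168 0.10070063 0.10306829 1.57316398 0.         0.24625056] [0.28978168 0.11502662 0.21358886 1.66935857 0.         0.24625056]
hang [ 0.28978168  0.10070063  0.10306829  1.57316398  0.         -2.89534209] [ 0.28978168  0.11502662  0.21358886  1.66935857  0.         -2.89534209]
0 0 [None, None, None]
0 1 [None, None, None]
0 2 [None, None, None]
0 3 [None, None, None]
0.2 0 [[-0.25, 0.58, 0.01, 1.95, 1.22, 0.58], [-0.26, 0.59, 0.02, 1.98, 1.21, 0.56], [-0.36, 0.67, 0.11, 2.1, 1.12, 0.44]]
0.2 1 [[-0.25, 0.58, 0.01, 1.95, 1.22, 2.15], [-0.26, 0.59, 0.02, 1.98, 1.21, 2.13], [-0.36, 0.67, 0.11, 2.1
[... 571 characters left out ...]
4, -0.06, 1.69, 1.09, -2.2], [-0.33, 0.49, 0.04, 1.84, 1.03, -2.36]]
0.4 3 [[-0.22, 0.38, -0.07, 1.67, 1.1, -0.61], [-0.23, 0.4, -0.06, 1.69, 1.09, -0.63], [-0.33, 0.49, 0.04, 1.84, 1.03, -0.79]]
0.6 0 [[-0.17, 0.24, -0.11, 1.51, 0.94, 1.2], [-0.19, 0.26, -0.1, 1.53, 0.93, 1.18], [-0.29, 0.34, -0.02, 1.66, 0.9, 1.02]]
0.6 1 [[-0.17, 0.24, -0.11, 1.51, 0.94, 2.77], [-0.19, 0.26, -0.1, 1.53, 0.93, 2.75], [-0.29, 0.34, -0.02, 1.66, 0.9, 2.59]]
0.6 2 [[-0.17, 0.24, -0.11, 1.51, 0.94, -1.94], [-0.19, 0.26, -0.1, 1.53, 0.93, -1.96], [-0.29, 0.34, -0.02, 1.66, 0.9, -2.12]]
0.6 3 [[-0.17, 0.24, -0.11, 1.51, 0.94, -0.37], [-0.19, 0.26, -0.1, 1.53, 0.93, -0.39], [-0.29, 0.34, -0.02, 1.66, 0.9, -0.55]]
```

```bash
sed -i 's/T(660,77)/T(631,60)/; s/T(660,241)/T(631,238)/' b.py; python3 b.py | head -4
```

```text
[535.50705859 215.32116766   1.61479818]
[ 0.6 -0.7  0.5  0.1  0.6 -0.2 -0.2 -0.6 -1.   0.7 -0.1 -0.4 -0.4  1.8
 -1.8 -0.4 -1.6  0.  -0.   0.2  0.6  0.6 -0.1 -0.1 -0.3 -0.2]
hook [537.92637954 160.37440355 200.        ] [array([413. , 175.4]), array([228.2, 184.2])] nets (414.2,172.9)/(229.8,182.2)
```

```bash
cat >> h.py <<'E'
BR=(535.5,215.3,1.615)
E
python3 - <<'E'
from h import *
q=down(1.370)
bot.goto([479,-239,230],q); bot.move_linear([479,-239,151],vel=80,max_force=8)
print(bot.current_ee_pos(),bot.current_force())
bot.grip(0.0,50); print('gap',bot.current_finger_gap())
hit=bot.move_linear([479,-239,255],vel=80)
print(hit,bot.current_ee_pos(),bot.current_force(),bot.current_time_s())
S=snap('scene');T=snap('top')
a=cv2.resize(S['img'][100:300,160:420,::-1],(520,400),interpolation=3);b=cv2.resize(T['img'][130:330,340:480,::-1],(280,400),interpolation=3)
cv2.imwrite('pics/v4.png',np.hstack([a,b]))
E
```

```text
[ 479.26661046 -239.1114211   151.61831067] [ 0.47621046 -0.11090589  0.00694274]
gap 0.10925889453926275
False [ 478.8544828  -238.92569327  254.42898641] [-0.2166179  -0.10656632 -1.72180956] 6.9667
```

View pics/v4.png

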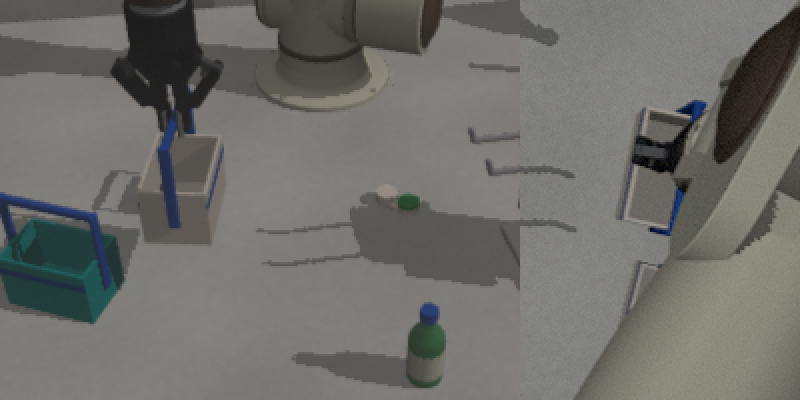

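The picture shows the right caddy lifted straight (bar at about 172,125 in the crop), the small white one left behind at the lower right. Now to carry it above the hook.

```bash
python3 - <<'E'
from h import *
q=down(BR[2]); W=lambda v:place(np.array([v],float),*BR)[0]
bot.move_linear(W((-150,0,256)),ori=q,vel=140)
bot.move_linear(W((-55,0,256)),vel=80)
print(bot.current_ee_pos(),bot.current_force(),bot.current_time_s())
S=snap('scene');T=snap('top')
k=5;x0,y0=370,120
a=cv2.resize(S['img'][y0:y0+110,x0:x0+110,::-1],None,fx=k,fy=k,interpolation=3)
for p in[(-55,68,255),(-55,-68,255),(-55,34,200),(-55,-34,200),(-93,34,217),(-93,-34,217)]:
    u=(proj(S,W(p))-[x0,y0]+.5)*k;cv2.circle(a,tuple(int(v) for v in u),3,(0,0,255),-1)
b=cv2.resize(T['img'][150:250,170:240,::-1],None,fx=3.5,fy=3.5,interpolation=3)
cv2.imwrite('pics/v5.png',np.hstack([a,cv2.copyMakeBorder(b,0,550-b.shape[0],0,0,0)]))
E
```

```text
[537.98894392 159.94689054 256.03727644] [ 1.0066238  -1.3354346  -2.14581883] 10.7833
```

View pics/v5.png

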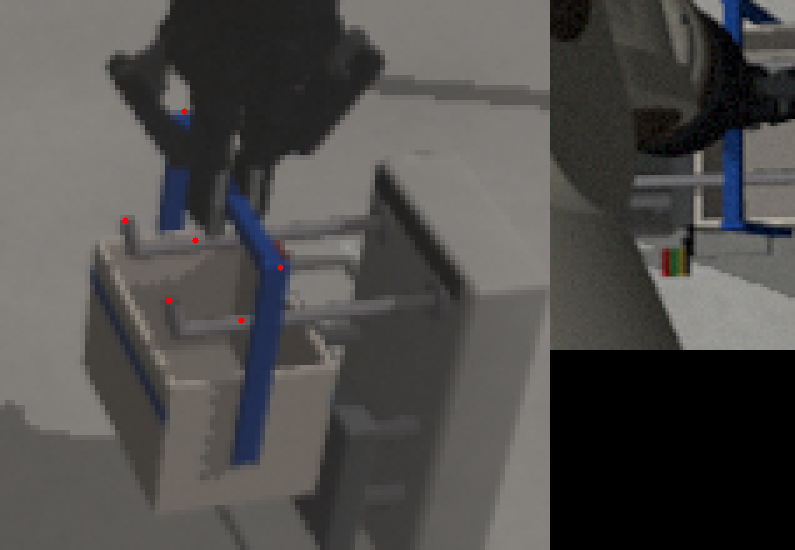

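The prong tips (125,220 and 169,300) and bar ends line up with the model, so I lower onto the hook.

```bash
python3 - <<'E'
from h import *
W=lambda v:place(np.array([v],float),*BR)[0]
bot.sleep(.3);print(bot.current_force())
bot.move_linear(W((-55,0,216)),vel=60,max_force=6);print(bot.current_ee_pos(),bot.current_force())
print(bot.move_linear(W((-55,0,206)),vel=12,max_force=1.6),bot.current_ee_pos(),bot.current_force())
bot.grip(0.5);bot.sleep(.3);print(bot.current_finger_gap(),bot.current_force())
p=bot.current_ee_pos();bot.move_linear([p[0],p[1],p[2]+90],vel=80,max_force=5);print(bot.current_ee_pos(),bot.current_force(),bot.current_time_s())
S=snap('scene');T=snap('top')
k=5;x0,y0=370,120
a=cv2.resize(S['img'][y0:y0+110,x0:x0+110,::-1],None,fx=k,fy=k,interpolation=3)
b=cv2.resize(T['img'][150:250,170:240,::-1],None,fx=3.5,fy=3.5,interpolation=3)
cv2.imwrite('pics/v6.png',np.hstack([a,cv2.copyMakeBorder(b,0,550-b.shape[0],0,0,0)]))
E
```

```text
[-0.1308685   0.43519941 -2.14260187]
[538.0137464  160.39552764 216.33574828] [ 1.38671866  0.07107658 -2.28732929]
True [537.99172683 160.37014113 210.91145223] [-0.1788835  -0.47799276  4.38576835]
0.4981231576747192 [-0.19009989  0.90658869 -0.0512292 ]
[537.55729689 160.22756233 299.27350578] [-0.08828901 -0.02113683  0.13085668] 14.525
```

View pics/v6.png

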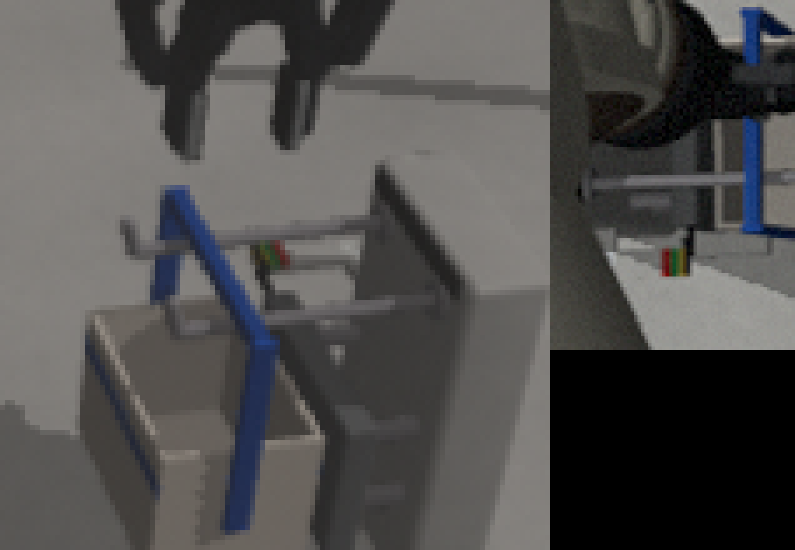

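The picture shows the bar resting on both prongs (about 170,245 and 265,325 in the crop), gripper clear. Now the push pose.

```bash
cat >> h.py <<'E'
n=BR[2];zt=np.array([np.cos(n),np.sin(n),0]);TI=.4
zz=zt*np.cos(TI)-np.array([0,0,np.sin(TI)]);y0=np.cross(zz,[0,0,1]);y0/=np.linalg.norm(y0)
PQ=R.from_matrix(np.c_[np.cross(y0,zz),y0,zz]).as_quat()
W=lambda v:place(np.array([v],float),*BR)[0]
tipat=lambda x,y=0,z=120:W((x,y,z))-zz*25   # TCP for a fingertip at bracket coordinates
fn=lambda:-float(np.dot(bot.current_force(),zt))
E
python3 - <<'E'
from h import *
bot.move_linear(W((-60,0,305)),vel=100);bot.move_linear(W((-260,0,305)),vel=150)
bot.grip(0.0,60)
bot.goto(tipat(-200,0,150),PQ)
bot.move_linear(tipat(-150),vel=80,max_force=8)
bot.sleep(.4);print(bot.current_ee_pos(),tipat(-150),bot.current_force(),bot.current_finger_gap(),bot.current_time_s())
S=snap('scene');k=5;x0,y0=340,120
a=cv2.resize(S['img'][y0:y0+110,x0:x0+140,::-1],None,fx=k,fy=k,interpolation=3)
cv2.imwrite('pics/v7.png',a)
E
```

```text
[543.20496559  42.2425465  129.72312214] [543.14591742  42.44249149 129.73545856] [-0.38816913  0.66461231  0.05250275] 0.0021992701059649193 19.0417
```

View pics/v7.png

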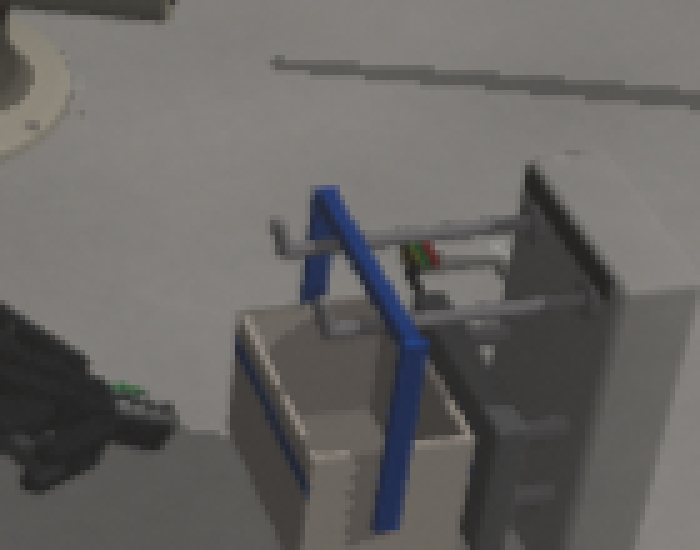

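The fingers are at about 150,420 in the crop, aimed at the stripe, and the caddy hangs upright. Creeping in with force feedback.

```bash
python3 - <<'E'
from h import *
print(bot.move_linear(tipat(-104),vel=40,max_force=5),fn())
print(bot.move_linear(tipat(-86),vel=15,max_force=5));bot.sleep(.2)
x=float(((bot.current_ee_pos()+zz*25-W((0,0,0)))@zt));print('tip x',x,fn())
for i in range(20):
    f=fn()
    if f>11.3: break
    x+=min(1.5,max(.3,(12-f)/1.5*.6));bot.move_linear(tipat(x),vel=10);bot.sleep(.15);print(round(x,1),round(fn(),1),end='; ')
bot.sleep(.5);print(bot.current_force(),fn(),bot.current_time_s())
S=snap('scene');T=snap('top')
for c in('scene','top'): print([(np.round(d['location'],1).tolist(),round(d['p'],2)) for d in bot.pinpoint('pad_face',c)][:1])
k=5;a=cv2.resize(S['img'][150:260,385:475,::-1],None,fx=k,fy=k,interpolation=3)
b=cv2.resize(T['img'][150:240,170:240,::-1],None,fx=k,fy=k,interpolation=3)
cv2.imwrite('pics/v8.png',np.hstack([a,cv2.copyMakeBorder(b,0,100,0,0,0)]))
E
```

```text
False -0.10035163955807491
True
tip x -89.9015591482525 2.8752885592574855
-88.4 3.7; -86.9 4.8; -85.4 7.2; -83.9 8.1; -82.4 9.9; -81.5 11.1; -81.2 12.6; [ -1.47246811 -11.18760536   8.87565989] 11.111609738935348 25.0333
[([432.1, 206.1], 0.95)]
[([215.1, 188.0], 0.91)]
```

View pics/v8.png

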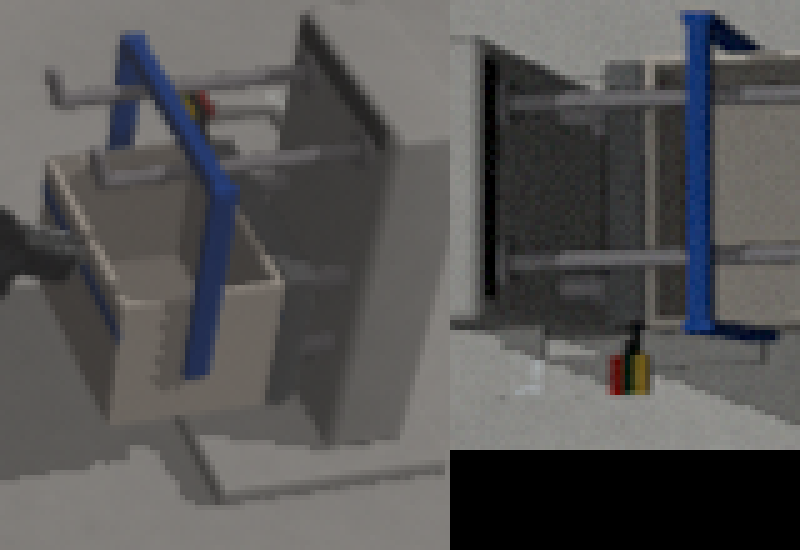

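The pointer stands in the green zone (about 635,365 in the crop) and the bin wall is flat against the pad. But the tool also presses about 9 N downward by friction, so I relieve that in small steps and trim to 12 N.

```bash
python3 - <<'E'
from h import *
x=-81.2;z=120
print('err',bot.current_ee_pos()-tipat(x,0,z))
for i in range(14):
    F=bot.current_force()
    if F[2]<2.5: break
    z+=.4;bot.move_linear(tipat(x,0,z),vel=8);bot.sleep(.15);F=bot.current_force();print(round(z,1),np.round(F,1),end='; ')
print()
for i in range(6):
    bot.sleep(.2);f=np.mean([fn() for _ in range(5)])
    if abs(f-12)<.6: break
    x+=np.clip((12-f)*.4,-1,1);bot.move_linear(tipat(x,0,z),vel=8);print(round(x,1),round(f,1),end='; ')
for _ in range(4): bot.sleep(.2);print(np.round(bot.current_force(),1),round(fn(),1))
print(x,z,bot.current_time_s())
S=snap('scene');T=snap('top')
a=cv2.resize(S['img'][150:260,370:475,::-1],None,fx=4,fy=4,interpolation=3)
b=cv2.resize(T['img'][185:235,185:225,::-1],None,fx=9,fy=9,interpolation=3)
cv2.imwrite('pics/v9.png',np.hstack([a,b[:440]] if 1 else a))
E
```

```text
err [ 0.37150524 -0.4865897   0.86616085]
120.4 [ -1.4 -11.7   8.2]; 120.8 [ 0.8 -9.3  6.9]; 121.2 [ 0.6 -9.2  4.4]; 121.6 [ 1.5 -9.2  2.1]; 
-80.2 8.7; -79.6 10.5; -79.1 10.8; [  0.8 -11.7   2.7] 11.7
[  1.3 -12.4   1.9] 12.5
[  1.4 -12.2   2.9] 12.2
[  1.2 -11.2   3.4] 11.2
-79.08967209976338 121.60000000000002 29.2083
```

View pics/v9.png

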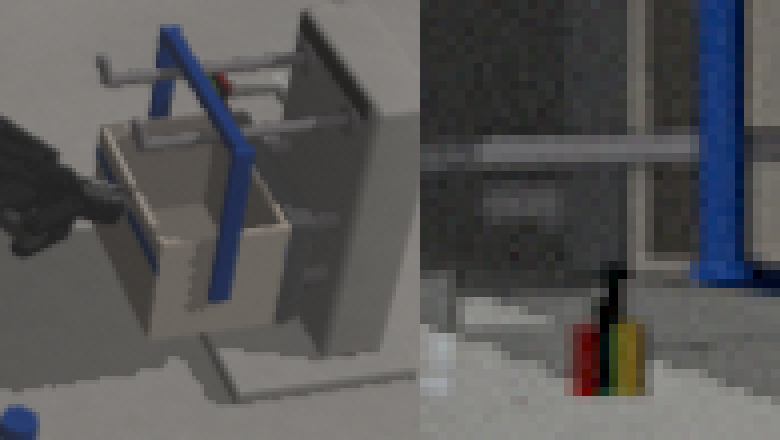

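The caddy is upright and flat on the pad, and the pointer is in or near the green zone but reads a bit high. I measure its shift numerically against the first picture.

```bash
python3 - <<'E'
from h import *
A=cv2.cvtColor(cv2.imread('pics/top0.png'),cv2.COLOR_BGR2RGB).astype(float);T=snap('top');B=T['img'].astype(float)
print('px/mm',T['camera_matrix'][0][0]/940,proj(T,W((0,80,140))),proj(T,W((8,80,140))))
for r in(216,218,222,224,226):
    print(r,A[r,198:216].max(1).astype(int),B[r,198:216].max(1).astype(int))
for r in(224,): print(A[r,200:214].astype(int).tolist());print(B[r,200:214].astype(int).tolist())
L=[]
for _ in range(20): bot.sleep(.05);L.append(fn())
print('F',np.mean(L),min(L),max(L))
E
```

```text
px/mm 0.45263689495770676 [210.95017596 223.46866837] [207.40327518 223.57575053]
216 [51 55 46 49 47 50 48 66 86 96 81 46 25 73 87 81 78 72] [57 53 55 49 53 47 54 35  2 49 90 88 81 81 73 69 72 77]
218 [ 92  91  89  95  91  89  95  94  94  75  34  21  12  74 101  98  95  97] [ 98  95 101  99  99  88  68  29   0  57  89 103 101 106  98 102  99 101]
222 [93 94 95 92 82 83 58 65 73 78 61  0 18 71 94 91 96 91] [ 98 101  99 101  91  89  62  18  59 103 113  77  83 100  98  96  98 100]
224 [90 94 93 90 84 80 62 63 71 77 58 27 72 87 89 91 91 89] [ 95  98 104  97  92  88  55  15  65  98 110  76  83  97  96  94  95  97]
226 [128 106  92  90  83  82  58  70  70  80  55  42 112 144 132 132 128 129] [136 114 103  90  88  87  62  21  62  99 112  78 115 150 142 134 138 134]
[[92, 93, 89], [90, 79, 74], [84, 40, 35], [80, 7, 4], [62, 52, 31], [9, 63, 33], [51, 71, 35], [77, 70, 25], [58, 44, 6], [23, 25, 27], [71, 72, 72], [87, 87, 86], [89, 87, 84], [91, 91, 87]]
[[103, 104, 103], [97, 82, 79], [92, 38, 37], [88, 11, 10], [55, 2, 0], [0, 8, 15], [49, 65, 27], [98, 89, 29], [110, 86, 22], [76, 65, 32], [83, 81, 81], [96, 97, 93], [95, 96, 91], [94, 93, 90]]
F 12.299591627657612 11.660487868931309 13.394348649203062
```

The pointer moved about 4.1 px, so 9.2 mm (about 13.8 N). The force sensor says 12.3 N plus a 0.6 N bias from free air. I'll ease off a little, hold and hand in.

```bash
python3 - <<'E'
from h import *
bot.move_linear(tipat(-79.7,0,121.6),vel=5);bot.sleep(.4)
F=[]
for _ in range(25): bot.sleep(.1);F.append(np.r_[bot.current_force(),fn()])
F=np.array(F);print(F.mean(0).round(2),F[:,3].min(),F[:,3].max(),bot.current_time_s())
S=snap('scene');T=snap('top');B=T['img']
for r in(222,224,226): print(B[r,200:214].max(1))
for l,c in(('bottle','scene'),('lens_case','scene'),('screwdriver','scene'),('pad_face','top')): print(l,[(np.round(d['location']).tolist(),round(d['p'],2)) for d in bot.pinpoint(l,c)][:1])
cv2.imwrite('pics/v10.png',S['img'][100:340,150:500,::-1].repeat(2,0).repeat(2,1))
E
```

```text
[  1.32 -11.71   2.38  11.76] 10.92415557185872 12.421800981628678 33.5333
[101  96  84  87  62  16  62 103 112  82  83  99  95  97]
[103  96  90  90  61  15  58 106 112  83  81  95  96  93]
[ 98  90  90  87  57  17  55  98 111  80 116 144 144 138]
bottle [([373.0, 290.0], 0.77)]
lens_case [([357.0, 203.0], 0.47)]
screwdriver []
pad_face [([217.0, 192.0], 0.6)]
```

View pics/v10.png

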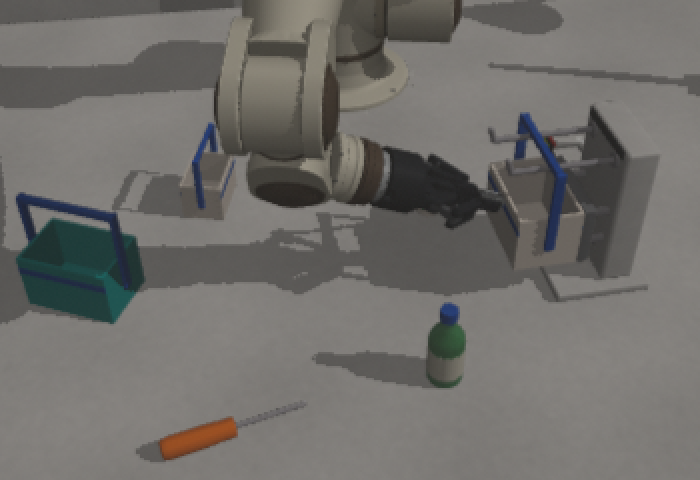

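The scene shows the caddy hung upright and pressed on the pad (535,210 in the crop), with bottle, screwdriver and other caddies untouched.

```bash
python3 - <<'E'
from h import *
print(fn(),bot.current_time_s());bot.hand_in()
E
```

```text
11.292214356666191 33.8333
the job is handed in; nothing more can be done
```

I hung the large white caddy on both prongs, let go of it, and pressed its near side at the blue stripe with the closed fingertips. I handed the job in while still pushing, at 33.8 s.

- **Push force:** it held for about 2.9 s, averaging 11.8 N over the last 2.5 s (10.9 to 12.4 N). The free-air sensor offset suggests the true force is about 0.6 N higher.
- **Pad travel:** the pointer moved about 9 mm, which is about 13.5 N by the spring rate. That is a little above the force sensor, but both are in the 8–16 N green band.
- **Position:** in the last pictures the caddy is upright, on both prongs and flat on the pad.
- **Downward force:** while the push was building, friction pressed the caddy down with up to about 9 N. I relieved that to about 2.4 N.
- **Bystanders:** the bottle and lens case were found within about 2 px of where they started. The network missed the screwdriver in the last check, but in the picture it lies where it did before.

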